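# Move the battery pack from the charger to the work lamp

## Task

The battery pack in the charger is charged: push it down once to release its catch so that it pops up by itself, lift it out, and put it upright into the empty bay at the back of the work lamp. There, push it gently down to the stop so that the catch holds it fully home, and let go. Be gentle with both bays and leave the other things on the bench where they are.

Things in the scene. Friction and masses are not known exactly. Their poses are not given: they have to be found in the camera images.
- pack: black ribbed battery pack, upright block, 64 (its x) x 44 (its y) x 72 mm tall, 0.32 to 0.48 kg; origin at the centre of its underside, z up. It starts held down in the charger's bay, its top about level with the rim, too low to grip. Once up, grip it across y, fingertips above the rim. A half turn about z makes no difference to the bays.
- pack_top (a point): centre of the pack's top face, 72 mm above its origin; the place to push. Pushing down takes 4 to 10 N of finger force up to the stop, where the force rises sharply (a hard rubber buffer, about 8 N per mm); the pack must never press on a bay with more than 30 N.
- charger: the charger, black, fixed: bay (see charger_mouth) on a wide low foot, with a console 100 mm wide and 55 mm high beyond it on its +x side. Origin on the bench below the bay's centre, z up. Catch: push the held pack down to the stop and let go, and a spring lifts it until it stands loose, 22 to 31 mm above the rim.
- charger_mouth (a point): centre of the charger bay's mouth, at rim height, 100 mm above the bench, axes as the charger's. The bay is an upright slot, 67 (x) x 47 (y) mm inside, walls 6 mm, with a 45 degree bevel 4 mm wide round the mouth. The catch lets go only when the pack is pushed 9 mm or more below where it was held; the firm stop is at about 10.5 mm.
- lamp: the work lamp, fixed: a grey empty bay like the charger's, and a black flood light head 170 mm wide and 98 mm high, 60 to 87 mm beyond the bay's centre on its +x side; low tubular foot. Origin on the bench below the bay's centre, z up. A pack set in stands loose on a sprung plate, 22 to 31 mm above the rim, until it is pushed home.
- lamp_mouth (a point): centre of the lamp bay's mouth, at rim height, 100 mm above the bench, axes as the lamp's; slot and bevel as the charger's. Push the pack to the stop and let go: it comes back about 10 mm and the catch holds it, its top within 5 mm of the rim (above or below, unknown beforehand). A push that ends short of the stop may not catch; pushing to the stop again releases it.
- screw_jar: lidded glass jar, 60 mm across, 75 mm tall; origin under its centre
- tape_measure: black and steel tape measure, 60 x 36 x 54 mm; origin under its centre
- slim_pack: another, slim battery pack lying flat, 85 x 36 x 30 mm; fits neither bay, a bystander
- screwdriver: screwdriver lying on the bench
- hammer: hammer lying on the bench
- offcut: flat wooden board offcut, 160 x 60 x 20 mm
- mug: white mug, 80 mm across, 90 mm tall
Things that resemble listed ones, but are neither listed nor needed, are in the scene too. Leave any orange look-alike of the pack alone. What is shaped like the charger but orange or yellow is not meant.

How it is judged:
By the outcome, as a careful person would: the job done as asked, in the order asked, and still so for the second after the job is handed in, with the robot touching nothing.
It also fails if it takes over 61 s, if anything falls off the work surface, if the arm or the gripper's body presses on something with over 40 N, if the wrist force passes 120 N, or if a joint passes its speed limit or range.

## Robot

A 6-joint arm with a two-finger parallel gripper is mounted at the origin on the work surface. World frame = base frame: x ahead of the robot, y to its left, z up, the work surface at z = 0. Lengths are in mm, angles in rad, forces in N, time in s.
With the tool pointing down it reaches from about 275 to 825 mm from the base axis. Payload 4.9 kg.
Tool frame: the origin (TCP) lies midway between the tips of the shut fingers; the grasp point (between the pads) lies 19 mm behind it (bot.grasp_offset is the distance from the TCP to the grasp point, in mm); z points along the fingers, y is the line along which they close (so a half turn about z gives the same grasp; the last joint's range is limited). The gripper opens to 85 mm and grips with 20 to 120 N. Pads are 22 mm wide; open, the fingers measure 114 mm over their backs; the gripper's body (76 mm by 85 mm) begins 54 mm behind the grasp point. The pads swing forward as they close: fully open they stand 13 mm farther back than shut.
Start: joints at [-1.264, 0.326, -0.193, 1.052, 0, 1.437], TCP at [234.678, -497.438, 231.281] pointing down, gripper open.
Joint ranges: [-2.65, 2.65], [-0.97, 1.79], [-1.3, 1.35], [-1.93, 2.1], [-1.47, 1.37], [-3.14, 3.14]. Speed limits (rad/s): [2.57, 2.57, 3.14, 3.14, 3.14, 3.14].

## Interface

Orientations are given as a unit quaternion [x, y, z, w].
In Python, from rig import bot gives the robot as it stands. The module is installed in compiled form; this text tells all that it offers.
- The arm moves only by the tool creep_tool, called after "Call:" as a command line: name --argument value ..., lists and objects as JSON in quotes. Schema: {"type":"object","properties":{"plan":{"type":"array","items":{"type":"number"},"minItems":5,"maxItems":50},"only":{"type":"string"},"quiet":{"type":"boolean"},"lines":{"type":"string"}},"required":["plan"],"additionalProperties":false}. plan is one flat list of numbers that holds 1 to 10 rows one after another, with no inner brackets; each row has 5 numbers: the finger opening in mm, then dx, dy, dz in units of 20 mm, then a turn about the tool's z in units of 0.05 rad; each row is the pose to reach, as a shift and turn from the pose commanded when the call began, along the tool's axes at that moment; what a row does not reach only later rows make up. A row lasts 1/10 s, in which the tool goes at most 50 mm and 0.15 rad, less where a joint would pass 70% of its speed; a pose out of reach is approached as far as the arm can. The fingers move at their own pace and stop on an object; the grip force is fixed at half the most. Time passes only in rows, so rows that do not move let the fingers close. The tool returns the time, the measured TCP pose, the force, the opening and the grip force at its end. only (a regular expression) keeps the lines of the reply that match it, lines (a string "A,B") keeps lines A to B, and quiet returns only ok. Input that does not fit is refused with a message, and nothing moves.
- bot.sense(): the state, without advancing time (a new reading comes with each control period).
- bot.snapshot(name): name is "scene" or "top" or "wrist"; returns (picture, depth): 400x640x3 uint8, red, green, blue; 400x640 float32, mm along the optical axis (not along the pixel's ray), 0 where there is no reading.
- bot.camera_model(name): a dict with "K" (3x3 intrinsics, pixels), "T" (4x4, takes a point from camera to world coordinates); the wrist camera has in their place "hand_eye" (4x4, takes a point from camera to tool coordinates, whose origin is the TCP and whose axes are the flange's). Camera axes: x right, y down, z forward; pixel columns grow to the right and rows downward; lengths in mm; the calibration is good to about 2 mm. A picture is of the moment at which its call begins: read the wrist's pose just before it. camera_model takes no time and is no camera call.
- bot.sign_off(): hands the job in; it is judged then, once.
The state is a dict: "time_s": time; "joint_pos": joint angles; "qd": joint speeds; "effort": joint torques, N m; "tool_pos": TCP position; "eef_rot": TCP orientation; "wrist_force": force on the tool from outside, world axes, zero at the start; "wrist_torque": the same for the moment, N m; "width": finger opening in mm; "grip_force": force on a finger pad.
Only numpy, scipy, OpenCV 4.12 (cv2) and the standard library are available. Lean on these libraries where they do the work, as an engineer would, in place of code of your own. Each camera call takes 0.05 s, during which the arm holds its last target. There are 200 camera calls.

## Working session

There is one attempt and no reset: what is moved stays moved. The work goes in short steps, Python scripts to look and compute and a tool call to move; the robot and the scene stay as the last step left them, time stands still between calls to the robot, and variables do not carry over. Pictures are saved under pics/ and viewed, at most 10 in all, crops included, and the job is handed in when it is done.

```bash
mkdir -p pics
```

Create h.py:
```python
import numpy as np,cv2
from rig import bot
def snap(n,f):
    s=bot.sense();p,d=bot.snapshot(n);cv2.imwrite('pics/'+f+'.png',p[:,:,::-1]);np.savez('pics/'+f+'.npz',p=p,d=d,pos=s['tool_pos'],rot=s['eef_rot']);return p,d
def cloud(n,f):
    from scipy.spatial.transform import Rotation as R
    z=np.load('pics/'+f+'.npz');d=z['d'];m=bot.camera_model(n);K=np.array(m['K'])
    if n=='wrist':
        T=np.eye(4);T[:3,:3]=R.from_quat(z['rot']).as_matrix();T[:3,3]=z['pos'];T=T@np.array(m['hand_eye'])
    else: T=np.array(m['T'])
    v,u=np.mgrid[:400,:640];c=np.stack([(u-K[0,2])/K[0,0]*d,(v-K[1,2])/K[1,1]*d,d],-1)
    w=c@T[:3,:3].T+T[:3,3];w[d==0]=np.nan;return w
```

Run:
```python
from h import *
print(bot.sense())
for n in('scene','top'):snap(n,n+'0');print(bot.camera_model(n)['T'])
```

```text
{'time_s': 0.0, 'joint_pos': array([-1.26421064e+00,  3.26952653e-01, -1.93609923e-01,  1.05200075e+00,
        5.03999527e-06,  1.43663055e+00]), 'qd': array([-0.000452  , -0.00176644, -0.00184959, -0.00027495, -0.00234237,
        0.00243907]), 'effort': array([-3.84159703e-04, -4.43395436e+01,  2.62441117e+01,  1.53882435e-02,
       -9.61777073e-05, -1.11740744e-05]), 'tool_pos': array([ 234.48760485, -496.84952789,  230.48718228]), 'eef_rot': array([ 9.75815005e-01,  2.18596193e-01, -7.35616282e-05, -8.80436798e-04]), 'wrist_force': array([ 0.20310643, -0.58858572,  0.00128523]), 'wrist_torque': array([-0.01042645, -0.00081311,  0.00489948]), 'grip_force': 0.0, 'width': 85.18548674112209}
[[ 5.97634880e-01  6.70666317e-01 -4.39362313e-01  9.27274228e+02]
 [ 8.01634068e-01 -5.09858606e-01  3.12133021e-01 -3.14641795e+02]
 [-1.46755533e-02 -5.38749379e-01 -8.42338254e-01  9.06812016e+02]
 [ 0.00000000e+00  0.00000000e+00  0.00000000e+00  1.00000000e+00]]
[[-1.85581544e-03 -9.97377906e-01  7.23454835e-02  4.27110367e+02]
 [-9.99891743e-01  2.90674867e-03  1.44240153e-02 -4.84695024e-01]
 [-1.45964843e-02 -7.23108833e-02 -9.97275327e-01  1.20820746e+03]
 [ 0.00000000e+00  0.00000000e+00  0.00000000e+00  1.00000000e+00]]
```

View pics/top0.png

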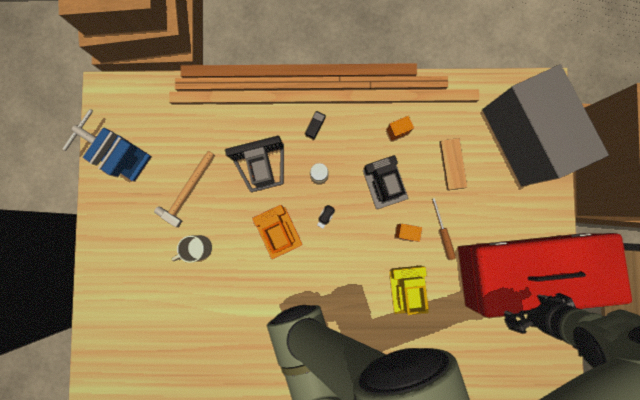

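View pics/scene0.png

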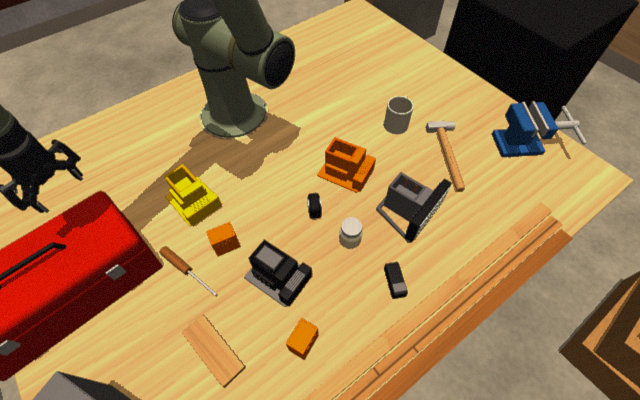

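Top view: the black charger is at (388,182) with the pack in it. The grey-bayed lamp is at (260,168) with its head at (255,146). The look-alike chargers are orange (277,232) and yellow (408,290), so neither is meant. The orange blocks at (400,127) and (408,232) are decoys. I'll confirm this in one enlarged crop.

Run:
```python
from h import *
a=cv2.imread('pics/top0.png');b=cv2.imread('pics/scene0.png')
r=lambda i:cv2.resize(i,(400,300),interpolation=cv2.INTER_CUBIC)
cv2.imwrite('pics/crop1.png',np.vstack([np.hstack([r(a[150:216,345:433]),r(a[125:197,215:311])]),np.hstack([r(b[230:305,235:335]),r(b[162:246,360:472])])]))
w=cloud('top','top0');s=cloud('scene','scene0')
np.set_printoptions(linewidth=220)
print('charger');print(w[150:214:3,360:414:3,2].round())
print('lamp');print(w[130:196:3,222:290:3,2].round())
# scene: points z>85 near each
for nm,(u0,u1,v0,v1) in dict(ch=(240,320,230,310),la=(375,450,165,245)).items():
    q=s[v0:v1,u0:u1].reshape(-1,3);q=q[q[:,2]>40];k=q[q[:,2]>90]
    print(nm,len(k),k.min(0),k.max(0),np.median(k,0))
```

```text
charger
[[ -1.   1.   0.  -6.   0.  -2.   2.  -0.   1.  -2.   6.   1.  -1.  -2.  -1.  -1.   4.  -1.]
 [ -3.  -1.   5.  -3.  -1.  -2.  -0.   1.  -1.  -3.  -1.  -1.  -3.  -1.  -2.  -1.  -6.   0.]
 [  1.   1.   0.  -1.  -0.  -5.  -3.  -2.   1.  -4.  50.  54.  -1.   1.   0.   2.  -1.   1.]
 [  2.  -1.  -4.  -3.  -2.  -8.  -2.  50.  53.  52.  52.  55.  53.  -1.  -3.  -2.  -2.   1.]
 [ -6.  -0.  -4.   1.  53.  55.  55.  52.  54.  56.  58.  55.  55.  -4.  -2.  -2.  -4.  -3.]
 [  1.   4.  52.  54.  55.  55.  51.  51.  55.  97. 100.  98.   3.  -3.  -3.  -0.  -4.   1.]
 [  1.  12.  47.  55.  54.  55.  98. 100. 103.  99. 101.  96.  99.  -2.  -6.  -3.  -4.   3.]
 [ -2.   9.  48.  53.  49.  77. 102.  97. 100. 104. 101.  95.  96.  -0.   2.  -1.  -0.  -4.]
 [  1.  -3.  25.  26.   9.  65. 100. 100.  98.  87.  99.  93.  96.   7.  -0.  -4.   3.   4.]
 [ -3.   1.   6.   7.   9.  48.  98.  97.  99. 101. 100. 101.  98.  97.   1.  -1.   4.   0.]
 [ -3.   1.  10.   7.   5.  48.  nan  99.  99.  98. 100. 100.  97.  94.   1.   1.  -3.  -0.]
 [  0.   1.   0.   5.  13.  51.  61.  94. 100. 100.  97.  99. 101.  9
[... 3127 characters left out ...]
13.   6.  85.  70.  58.  44.  32.  11.  13.   7.   8.  10.   4.   0.   3.]
 [ -2.  nan   0.   2.   5.  -1.   1.  -4.   2.  13.  -0.  -4.   8.  12.  11.  16.  12.  -1.  -0.   3.  -1.   0.  -1.]
 [ -1.  -1.  -0.   1.   2.  -2.  -2.  -0.   2.  11.  11.  11.   8.  -1.  -0.  -0.   0.   4.   3.   2.  -4.  -0.  -1.]
 [  6.  -2.  -0.  -2.  -1.   0.  -0.  -0.  -2.   3.   0.  -2.   2.   0.  -0.  -1.   0.   2.  -2.   2.  -2.  -1.   1.]]
ch 1081 [ 515.0131548  -241.23753053   90.2343299 ] [ 626.15086926 -153.5080935   105.46437061] [ 573.20506495 -197.95879352  100.15325037]
la 1047 [566.13663616 128.11101403  90.00475583] [711.14205651 296.23759209 105.24305012] [665.53681709 203.87985829  98.83569963]
```

View pics/crop1.png

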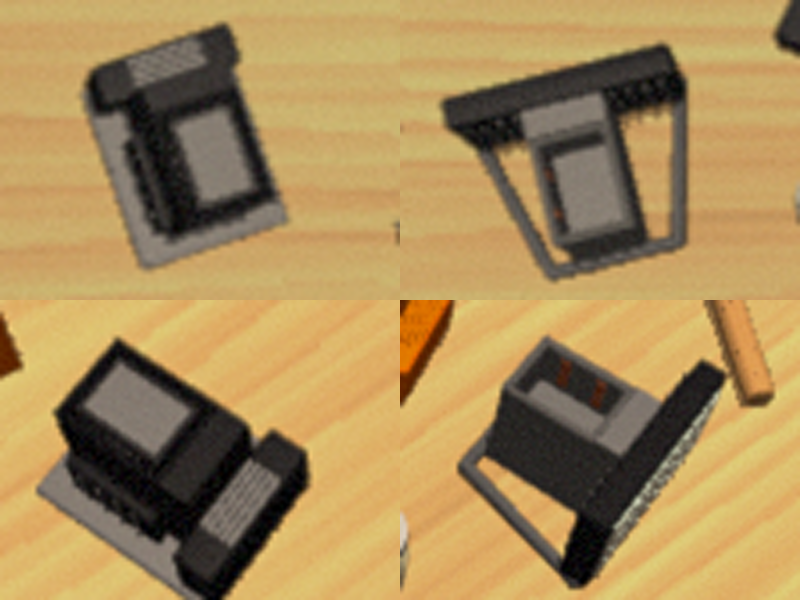

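Add to h.py:
```python
def rect(q):
    (c,s,a)=cv2.minAreaRect(q[:,:2].astype(np.float32));return np.round(c,1),np.round(s,1),round(a,1)
def big(m):
    n,l,st,_=cv2.connectedComponentsWithStats(m.astype(np.uint8));return l==1+np.argmax(st[1:,4])
```

Run:
```python
from h import *
for n in('top','scene'):
    z=np.load(f'pics/{n}0.npz');w=cloud(n,n+'0');g=z['p'].astype(int);br=g.mean(2);
    near=lambda x,y,r:np.hypot(w[...,0]-x,w[...,1]-y)<r
    m=near(565,-205,70)&(br>95)&(abs(w[...,2]-100)<12);m=big(m);q=w[m];print(n,'packtop',len(q),rect(q),q.mean(0),)
    m=near(575,-200,90)&(w[...,2]>88);q=w[big(m)];print('  bay outer',len(q),rect(q),np.median(q[:,2]))
    m=near(640,-180,110)&(abs(w[...,2]-53)<6);q=w[big(m)];print('  console',rect(q),q.mean(0))
    m=near(600,190,90)&(abs(w[...,2]-57)<10);q=w[big(m)];print('  lampfloor',len(q),rect(q),q.mean(0))
    m=near(600,190,150)&(w[...,2]>90);q=w[big(m)];print('  lamp high',rect(q),q.mean(0)); 
    mm=m&(br>60)
    q=w[big(mm)];print('  lamp grey',rect(q),q.mean(0))
```

```text
top packtop 206 (array([ 558.9, -199.8]), array([54.5, 33.8]), 18.6) [ 558.70473373 -199.60900249   99.35086849]
  bay outer 684 (array([ 566.8, -195.9]), array([99.3, 60.8]), 18.4) 98.3780004656104
  console (array([ 626.2, -175.7]), array([ 29.9, 100.6]), 18.4) [ 627.27966321 -173.04187615   53.88614927]
  lampfloor 276 (array([609.7, 201.3]), array([61.7, 43.6]), 13.3) [610.22350827 201.27243808  57.09843447]
  lamp high (array([627.8, 204.1]), array([124.5, 169.9]), 13.7) [654.10079294 210.30136712  97.50907051]
  lamp grey (array([617.2, 201. ]), array([102.8,  60.3]), 14.5) [626.68173342 203.74873392  98.22115929]
scene packtop 293 (array([ 560.6, -200.6]), array([53.1, 33. ]), 18.4) [ 561.20961144 -200.73244534  100.81485667]
  bay outer 1096 (array([ 570.2, -197.6]), array([101.2,  61.3]), 17.8) 100.14148955822998
  console (array([ 591.2, -190.3]), array([111.6,  99.1]), 17.2) [ 620.62121524 -190.2977973    54.57629212]
  lampfloor 181 (array([602.8, 207.9]), array([61.5, 24.9]), 15.9) [601.87535821 210.01469389  59.40570761]
  lamp high (array([631.9, 200.4]), array([126.4, 172.2]), 14.2) [656.72667532 204.37083699  98.35454147]
  lamp grey (array([619. , 198.7]), array([100.5,  62.6]), 14.3) [629.38927913 200.9843087   99.71607167]
```

The crop confirms the black charger with the grey-topped pack, and the lamp with the empty grey bay. The pack is at about (560,-200), top z 100, yaw 0.32. The lamp bay is at about (609,198), yaw 0.245. I'll move over the pack with the fingers shut.

Careful with the scale: shifts go in units of 20 mm and turns go in units of 0.05 rad. That gives: -12 mm is -0.6, 421 mm is 21.05, 0.12 rad is 2.4.

Call:
creep_tool --plan '[0,2,-0.6,0,0.2,0,4.25,-1.3,0,0.6,0,6.5,-2,0,1,0,8.75,-2.7,0,1.4,0,11,-3.4,0,1.8,0,13.25,-4.1,0,2.2,0,15.5,-4.8,0,2.4,0,17.75,-5.45,0,2.4,0,19.9,-6.1,0,2.4,0,21.05,-6.45,0,2.4]'

```text
time_s: 1.1
tool_pos: [562.3, -198.3, 230.7]
eef_rot: [0.987, 0.161, 0.0, -0.0]
wrist_force: [-0.6, -0.7, -0.0]
width: 0.2
grip_force: 0.0
```

Call:
creep_tool --plan '[0,0,0,0,0,0,0,0,0,0]'

```text
time_s: 1.3
tool_pos: [560.1, -200.7, 230.6]
eef_rot: [0.987, 0.16, -0.001, -0.0]
wrist_force: [-0.5, -0.3, -0.5]
width: 0.3
grip_force: 0.0
```

Run:
```python
from h import *
snap('wrist','w1');s=bot.sense();print(s['tool_pos'],s['eef_rot'],s['wrist_force'],bot.camera_model('wrist')['hand_eye'])
w=cloud('wrist','w1');br=np.load('pics/w1.npz')['p'].mean(2)
m=(np.hypot(w[...,0]-560,w[...,1]+200)<70)&(abs(w[...,2]-100)<10)
q=w[big(m)];print('all',len(q),rect(q),q.mean(0))
if (m&(br>95)).any(): q=w[big(m&(br>95))];print('pack',len(q),rect(q),q.mean(0))
```

```text
[ 559.69620676 -201.31718831  230.81552545] [ 9.87176421e-01  1.59631709e-01 -6.34541165e-04 -1.67208478e-04] [0.63649419 0.30605341 0.7480872 ] [[-1.01249875e-03 -9.57307162e-01 -2.89070878e-01  7.40546651e+01]
 [ 9.99999193e-01 -7.47440442e-04 -1.02731844e-03 -1.87687191e-01]
 [ 7.67396039e-04 -2.89071685e-01  9.57307146e-01 -1.42433732e+02]
 [ 0.00000000e+00  0.00000000e+00  0.00000000e+00  1.00000000e+00]]
all 8318 (array([ 569.4, -198.7]), array([101. ,  60.9]), 18.4) [ 572.59185247 -197.57123425   99.00588442]
pack 33 (array([ 588.8, -207.1]), array([7. , 4.1]), 77.0) [ 588.63038428 -207.09502232   99.98985023]
```

View pics/w1.png

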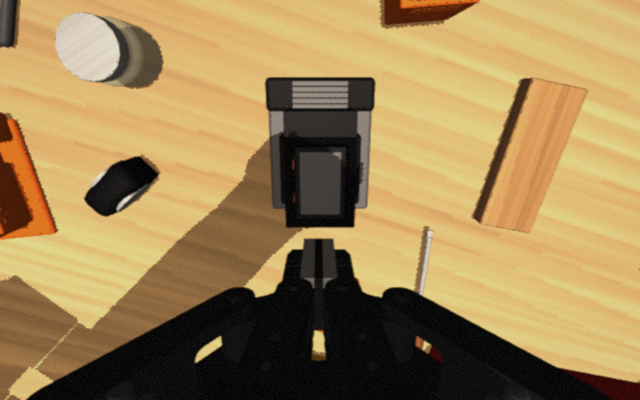

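Wrist view: the pack top (322,178) lies in the black charger bay, straight and in line with the closed fingers. The measured bay position agrees with the TCP to within 2 mm. Pushing down.

In the tool's units: 120 mm is 6, 124 mm is 6.2.

Call:
creep_tool --plan '[0,0,0,2,0,0,0,0,4,0,0,0,0,5.5,0,0,0,0,6,0,0,0,0,6.2,0,0,0,0,6.2,0]'

```text
time_s: 1.95
tool_pos: [560.6, -202.0, 108.1]
eef_rot: [0.987, 0.159, 0.0, 0.0]
wrist_force: [-0.6, -0.1, 0.4]
width: -0.1
grip_force: 0.0
```

Call:
creep_tool --plan '[0,0,0,0.15,0,0,0,0,0.3,0,0,0,0,0.45,0,0,0,0,0.6,0,0,0,0,0.6,0]'

```text
time_s: 2.45
tool_pos: [561.2, -201.6, 96.4]
eef_rot: [0.987, 0.16, 0.001, 0.001]
wrist_force: [-1.0, -0.2, 6.7]
width: 0.3
grip_force: 3.5
```

Call:
creep_tool --plan '[0,0,0,0.1,0,0,0,0,0.2,0,0,0,0,0.2,0]'

```text
time_s: 2.75
tool_pos: [561.2, -201.6, 92.7]
eef_rot: [0.987, 0.16, 0.001, 0.001]
wrist_force: [-1.1, 0.6, 8.3]
width: 0.0
grip_force: 3.8
```

Call:
creep_tool --plan '[0,0,0,0.05,0,0,0,0,0.1,0,0,0,0,0.1,0]'

```text
time_s: 3.05
tool_pos: [561.2, -201.5, 90.8]
eef_rot: [0.987, 0.16, 0.001, 0.001]
wrist_force: [-2.3, 0.1, 7.2]
width: 0.0
grip_force: 3.8
```

Call:
creep_tool --plan '[0,0,0,0.05,0,0,0,0,0.05,0]'

```text
time_s: 3.25
tool_pos: [561.2, -201.6, 89.9]
eef_rot: [0.987, 0.16, 0.001, 0.001]
wrist_force: [-1.2, -0.8, 8.4]
width: 0.2
grip_force: 4.1
```

Call:
creep_tool --plan '[0,0,0,0.05,0,0,0,0,0.05,0]'

```text
time_s: 3.45
tool_pos: [561.3, -201.6, 89.2]
eef_rot: [0.987, 0.16, 0.001, 0.001]
wrist_force: [-2.5, 0.3, 10.1]
width: -0.3
grip_force: 5.1
```

Call:
creep_tool --plan '[0,0,0,0.05,0,0,0,0,0.05,0]'

```text
time_s: 3.65
tool_pos: [561.5, -201.7, 89.1]
eef_rot: [0.987, 0.16, 0.001, 0.001]
wrist_force: [-4.6, 0.8, 15.3]
width: -0.1
grip_force: 7.7
```

Firm stop reached at 15 N. I'll let go and back up to look.

In the tool's units: -142 mm is -7.1, -110 mm is -5.5.

Call:
creep_tool --plan '[0,0,0,-0.5,0,0,0,0,-1.5,0,0,0,0,-3.25,0,85,0,0,-5.5,0,85,0,0,-7.1,0,85,0,0,-7.1,0,85,0,0,-7.1,0,85,0,0,-7.1,0]'

```text
time_s: 4.45
tool_pos: [559.7, -200.7, 227.1]
eef_rot: [0.987, 0.16, -0.001, -0.001]
wrist_force: [-0.4, -0.3, 0.7]
width: 72.5
grip_force: 0.0
```

Run:
```python
from h import *
snap('wrist','w2');s=bot.sense();print(s['tool_pos'],s['eef_rot'],s['wrist_force'],s['width'])
w=cloud('wrist','w2')
near=np.hypot(w[...,0]-560,w[...,1]+200)<70
m=near&(w[...,2]>112)&(w[...,2]<140)
q=w[big(m)];print('pack',len(q),rect(q),q.mean(0),np.median(q[:,2]))
m=near&(abs(w[...,2]-99)<6);q=w[big(m)];print('rim',rect(q),np.median(q[:,2]))
snap('top','t2');snap('scene','s2')
for n,f in(('top','t2'),('scene','s2')):
    w=cloud(n,f);m=(np.hypot(w[...,0]-560,w[...,1]+200)<45)&(w[...,2]>117)&(w[...,2]<140)
    if m.any(): q=w[big(m)];print(n,len(q),rect(q),q.mean(0))
```

```text
[ 559.48960126 -200.63529828  226.70765546] [ 9.87155534e-01  1.59755676e-01 -1.15520474e-03 -8.61217258e-04] [-0.14958949  0.3535283  -0.00153842] 78.86244154641582
pack 4777 (array([ 560.7, -201.4]), array([63.6, 44.1]), 18.5) [ 562.95771298 -200.72573334  125.77771772] 125.99961842080066
rim (array([ 569.7, -198.6]), array([100.2,  60.9]), 18.3) 99.29079319758856
top 128 (array([ 540.7, -203.5]), array([28.1, 43.2]), 17.7) [ 539.1623622  -201.06692633  125.19205654]
scene 538 (array([ 561.6, -200.8]), array([64.7, 44.8]), 18.2) [ 563.28747205 -201.34282418  126.56929372]
```

View pics/w2.png

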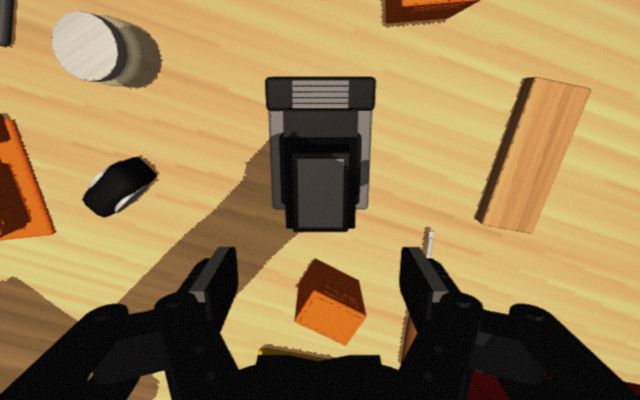

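The wrist view shows the pack (322,190) popped up: top z 126, centre (561,-201). Now descending with open fingers to grip across y, tips above the rim.

In the tool's units: 125 mm is 6.25, 100 mm is 5.

Call:
creep_tool --plan '[85,0,0,1.5,0,85,0.05,0.05,3.5,0,85,0.05,0.05,5,0,85,0.05,0.05,5.75,0,85,0.05,0.05,6.1,0,85,0.05,0.05,6.25,0,85,0.05,0.05,6.25,0,85,0.05,0.05,6.25,0]'

```text
time_s: 5.4
tool_pos: [562.4, -202.1, 104.3]
eef_rot: [0.987, 0.16, 0.001, 0.0]
wrist_force: [-0.1, -1.2, -0.3]
width: 85.3
grip_force: 0.0
```

Call:
creep_tool --plan '[40,0,0,0,0,40,0,0,0,0,40,0,0,0,0,40,0,0,0,0,40,0,0,0,0,40,0,0,0,0]'

```text
time_s: 6.0
tool_pos: [561.9, -201.7, 103.8]
eef_rot: [0.987, 0.16, 0.0, 0.0]
wrist_force: [-0.2, 0.3, 4.7]
width: 42.8
grip_force: 65.8
```

Call:
creep_tool --plan '[40,0,0,-0.15,0,40,0,0,-0.4,0,40,0,0,-0.8,0,40,0,0,-1.4,0,40,0,0,-2.2,0,40,0,0,-3.2,0,40,0,0,-4.25,0,40,0,0,-4.75,0,40,0,0,-5,0,40,0,0,-5,0]'

```text
time_s: 7.0
tool_pos: [561.9, -201.9, 203.8]
eef_rot: [0.987, 0.16, 0.0, 0.0]
wrist_force: [0.3, 0.8, -4.4]
width: 42.7
grip_force: 64.8
```

Run:
```python
from h import *
s=bot.sense();print(s['tool_pos'],s['eef_rot'],s['wrist_force'],s['width'],s['grip_force'])
snap('scene','s3');snap('wrist','w3')
w=cloud('wrist','w3');near=np.hypot(w[...,0]-s['tool_pos'][0],w[...,1]-s['tool_pos'][1])<45
m=near&(w[...,2]>212)&(w[...,2]<240);q=w[m];print(len(q),rect(q),np.median(q,0))
w=cloud('scene','s3');m=(w[...,2]>130)&(w[...,2]<240)&(np.hypot(w[...,0]-560,w[...,1]+200)<45);q=w[m];print(q.min(0),q.max(0))
```

```text
[ 561.85769829 -201.90460527  203.76306243] [9.87167520e-01 1.59687472e-01 3.58127614e-04 2.66658126e-04] [ 0.26992376  0.7940846  -4.36751524] 42.70382644429546 64.83454585075378
18042 (array([ 560.4, -201.9]), array([64.4, 70.1]), 18.6) [ 565.39121849 -200.33610734  224.82188997]
[ 537.41353608 -234.20871105  154.74119174] [ 598.41980119 -164.88702683  239.86075919]
```

View pics/s3.png

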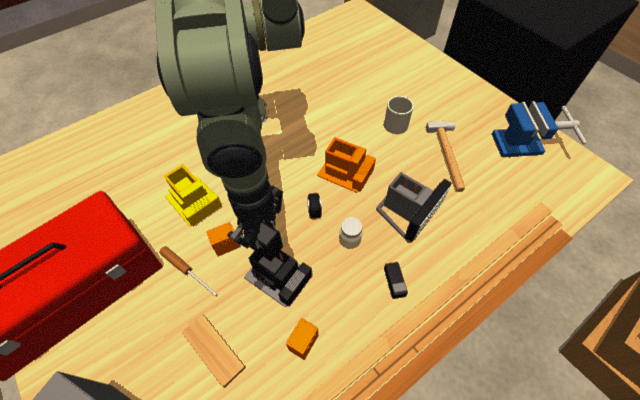

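The pack is held clear of the charger at (265,262), about 4.4 N of weight, bottom at z ≈ 154. Nothing else has moved. Going to a place short of the lamp to measure its bay with the wrist camera.

Call:
creep_tool --plan '[40,0.15,-0.75,0,0,40,0.5,-2.5,0,0.4,40,0.9,-4.75,0,0.8,40,1.35,-7,0,1.2,40,1.8,-9.25,0,1.52,40,2.2,-11.5,0,1.52,40,2.65,-13.75,0,1.52,40,3.05,-16,0,1.52,40,3.4,-17.75,0,1.52,40,3.55,-18.6,0,1.52]'

```text
time_s: 8.1
tool_pos: [509.7, 177.3, 202.5]
eef_rot: [0.992, 0.124, -0.001, -0.001]
wrist_force: [0.3, 0.2, -4.2]
width: 42.9
grip_force: 64.7
```

Call:
creep_tool --plan '[40,0,0,0,0,40,0,0,0,0,40,0,0,0,0]'

```text
time_s: 8.4
tool_pos: [511.4, 173.0, 202.9]
eef_rot: [0.993, 0.122, -0.0, 0.0]
wrist_force: [0.5, 0.3, -3.2]
width: 43.2
grip_force: 64.7
```

Run:
```python
from h import *
s=bot.sense();print(s['tool_pos'],s['eef_rot'],s['wrist_force'],s['width'])
snap('wrist','w4');w=cloud('wrist','w4')
near=np.hypot(w[...,0]-609,w[...,1]-198)<48
m=near&(abs(w[...,2]-55)<10);print('floor',rect(w[big(m)]),np.nanmedian(w[big(m)],0))
br=np.load('pics/w4.npz')['p'].mean(2)
m=(np.hypot(w[...,0]-609,w[...,1]-198)<100)&(abs(w[...,2]-99)<7)&(br>55);q=w[big(m)];print('grey',len(q),rect(q),np.median(q[:,2]))
```

```text
[511.41958773 172.99625859 202.91075193] [ 9.92564586e-01  1.21718260e-01 -4.10821869e-04  1.99089924e-04] [ 0.4954658   0.2540381  -3.19624438] 43.20292651759119
floor (array([609.5, 195.1]), array([67.5, 47.3]), 14.1) [612.9944723  195.57001685  57.385451  ]
grey 2986 (array([605.1, 193.9]), array([72., 61.]), 14.0) 98.06797569908522
```

View pics/w4.png

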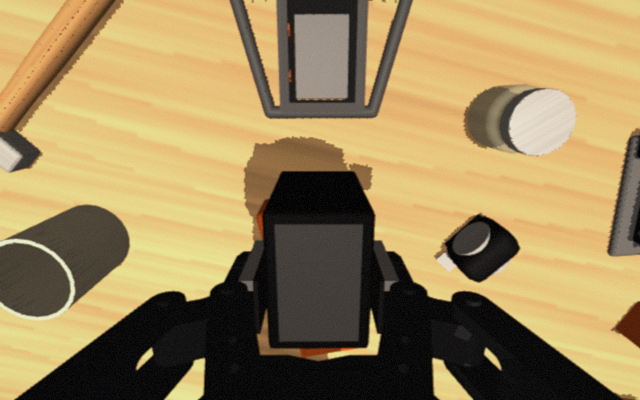

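The lamp slot at (321,55) is fully seen and measures 67.5 x 47.3 mm at (609.5,195.1), yaw 14.05°. That matches the text. The held pack is at (318,285). I'll check its offset in the tool from the same picture.

Run:
```python
from h import *
from scipy.spatial.transform import Rotation as R
z=np.load('pics/w4.npz');w=cloud('wrist','w4')
t=(w-z['pos'])@R.from_quat(z['rot']).as_matrix()
v,u=np.mgrid[:400,:640]
m=(abs(t[...,2]+22)<5)&(abs(t[...,0])<45)&(abs(t[...,1])<21)
q=t[m];print(len(q),q.min(0),q.max(0),np.median(q,0),np.percentile(q[:,0],[1,99]))
for zz in (np.array([609.5,195.1,203.]),):print('shift',R.from_quat(z['rot']).inv().apply(zz-z['pos']),'yaw',2*np.arctan2(z['rot'][1],z['rot'][0]))
```

```text
14427 [-33.85934114 -20.994494   -26.90186441] [ 31.10903214  20.99966532 -17.01297909] [  3.24583916  -0.06770372 -21.94314929] [-31.53973037  30.50546851]
shift [100.51495912   2.25007497  -0.17542884] yaw 0.2440416868458477
```

In the tool's units: 101.3 mm is 5.065, 5 mm is 0.25.

Call:
creep_tool --plan '[40,0.75,0,0,0,40,2.25,0.05,0,0,40,3.75,0.1,0,0,40,4.75,0.1,0,0,40,5.065,0.11,0.25,0,40,5.065,0.11,1,0,40,5.065,0.11,1.75,0,40,5.065,0.11,2.15,0,40,5.065,0.11,2.25,0,40,5.065,0.11,2.25,0]'

```text
time_s: 9.45
tool_pos: [610.3, 195.6, 158.2]
eef_rot: [0.993, 0.122, -0.0, 0.0]
wrist_force: [-0.5, 0.1, -3.3]
width: 42.7
grip_force: 64.8
```

```bash
python3 -c "
from rig import bot;print(bot.sense())"
```

```text
{'time_s': 9.45, 'joint_pos': array([ 1.95160220e-01,  5.45515048e-01, -4.13606437e-02,  9.84506341e-01,
       -3.67075797e-05,  3.09246748e+00]), 'qd': array([ 0.00465326, -0.01269223,  0.01983057,  0.0043147 ,  0.00098762,
        0.00292654]), 'effort': array([-7.64783216e-02, -5.65030217e+01,  2.64902812e+01, -4.63127601e-02,
       -3.01700427e-03, -1.60559557e-04]), 'tool_pos': array([610.25876719, 195.64653788, 158.22752965]), 'eef_rot': array([ 9.92549806e-01,  1.21839221e-01, -2.90733707e-04,  3.96692879e-05]), 'wrist_force': array([-0.52544284,  0.08589795, -3.34800254]), 'wrist_torque': array([ 0.00688341, -0.04093086, -0.03223422]), 'grip_force': 64.77127432823181, 'width': 42.70395252338558}
```

Call:
creep_tool --plan '[40,0,0,0.15,0,40,0,0,0.3,0,40,0,0,0.45,0,40,0,0,0.45,0]'

```text
time_s: 9.85
tool_pos: [610.2, 196.0, 148.9]
eef_rot: [0.993, 0.122, -0.0, 0.0]
wrist_force: [-1.2, -0.3, -4.2]
width: 42.2
grip_force: 64.8
```

Call:
creep_tool --plan '[40,0,0,0.1,0,40,0,0,0.2,0,40,0,0,0.2,0]'

```text
time_s: 10.15
tool_pos: [610.3, 196.0, 144.9]
eef_rot: [0.993, 0.122, -0.0, 0.0]
wrist_force: [-0.4, -0.2, -3.8]
width: 43.2
grip_force: 64.8
```

Call:
creep_tool --plan '[40,0,0,0.1,0,40,0,0,0.15,0,40,0,0,0.15,0]'

```text
time_s: 10.45
tool_pos: [610.4, 196.0, 142.1]
eef_rot: [0.993, 0.122, -0.0, 0.0]
wrist_force: [0.3, 0.6, -3.9]
width: 42.8
grip_force: 64.8
```

Run:
```python
from rig import bot
s=bot.sense();print(s['wrist_force'],s['wrist_torque'],s['tool_pos'])
```

```text
[ 0.326978    0.62429967 -3.9264897 ] [0.01484893 0.03180955 0.01497467] [610.41981792 195.99724439 142.0599823 ]
```

In the tool's units: 15 mm is 0.75, 12 mm is 0.6.

Call:
creep_tool --plan '[40,0,0,0.2,0,40,0,0,0.4,0,40,0,0,0.6,0,40,0,0,0.75,0,40,0,0,0.75,0]'

```text
time_s: 10.95
tool_pos: [610.1, 195.9, 126.5]
eef_rot: [0.993, 0.122, -0.001, 0.0]
wrist_force: [-0.4, 0.3, -3.8]
width: 42.6
grip_force: 64.8
```

Call:
creep_tool --plan '[40,0,0,0.2,0,40,0,0,0.4,0,40,0,0,0.6,0,40,0,0,0.75,0,40,0,0,0.75,0]'

```text
time_s: 11.45
tool_pos: [610.1, 196.0, 111.6]
eef_rot: [0.993, 0.122, -0.001, 0.0]
wrist_force: [-0.4, 0.3, -4.3]
width: 43.0
grip_force: 64.8
```

Call:
creep_tool --plan '[40,0,0,0.1,0,40,0,0,0.2,0,40,0,0,0.2,0]'

```text
time_s: 11.75
tool_pos: [610.4, 196.0, 108.0]
eef_rot: [0.993, 0.122, -0.0, 0.0]
wrist_force: [1.2, -0.3, -3.7]
width: 42.6
grip_force: 64.8
```

Call:
creep_tool --plan '[40,0,0,0.05,0,40,0,0,0.1,0,40,0,0,0.1,0]'

```text
time_s: 12.05
tool_pos: [610.7, 196.1, 107.2]
eef_rot: [0.993, 0.122, 0.0, 0.0]
wrist_force: [-2.8, -0.7, 4.4]
width: 43.0
grip_force: 65.8
```

Standing on the sprung plate: force −3.7 → +4.4 N. Release and rise, then look.

In the tool's units: -1 mm is -0.05.

Call:
creep_tool --plan '[40,0,0,-0.05,0,85,0,0,-0.05,0,85,0,0,-0.05,0,85,0,0,-0.05,0,85,0,0,-0.05,0,85,0,0,-0.05,0,85,0,0,-0.05,0,85,0,0,-0.05,0]'

```text
time_s: 12.85
tool_pos: [610.5, 196.1, 107.2]
eef_rot: [0.993, 0.122, -0.0, -0.0]
wrist_force: [-0.6, 0.6, -0.2]
width: 84.9
grip_force: 0.0
```

Call:
creep_tool --plan '[85,0,0,-0.25,0,85,0,0,-1,0,85,0,0,-2.25,0,85,0,0,-4,0,0,0,0,-5,0,0,0,0,-5,0,0,0,0,-5,0,0,0,0,-5,0,0,0,0,-5,0,0,0,0,-5,0]'

```text
time_s: 13.85
tool_pos: [610.0, 195.9, 206.1]
eef_rot: [0.993, 0.122, -0.001, 0.0]
wrist_force: [0.3, -1.4, -0.3]
width: 0.0
grip_force: 0.0
```

Run:
```python
from h import *
s=bot.sense();print(s['tool_pos'],s['eef_rot'],s['wrist_force'],s['width'])
snap('wrist','w5');w=cloud('wrist','w5')
m=(np.hypot(w[...,0]-609,w[...,1]-195)<60)&(w[...,2]>112)&(w[...,2]<140);q=w[big(m)];print(len(q),rect(q),np.median(q[:,2]))
```

```text
[609.96372212 195.91269018 206.07130034] [ 9.92520809e-01  1.22071386e-01 -1.00656483e-03  7.88104659e-05] [ 0.27529375 -1.39718545 -0.34711169] 0.041801200291200616
5535 (array([609.6, 196.5]), array([63.9, 44.1]), 14.1) 129.46073913624784
```

View pics/w5.png

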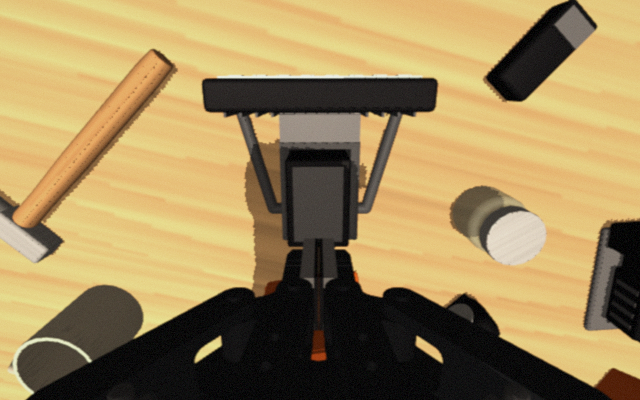

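The pack stands upright and loose in the lamp bay at (318,205), top z 129.5, fingers shut above its centre. Pushing home.

Call:
creep_tool --plan '[0,0,0,1.5,0,0,0,0,2.75,0,0,0,0,3.4,0,0,0,0,3.65,0,0,0,0,3.8,0,0,0,0,3.95,0,0,0,0,4.1,0,0,0,0,4.25,0,0,0,0,4.4,0,0,0,0,4.4,0]'

```text
time_s: 14.9
tool_pos: [611.5, 196.3, 120.8]
eef_rot: [0.993, 0.122, 0.001, -0.0]
wrist_force: [0.1, -0.2, 4.9]
width: -0.4
grip_force: 2.5
```

Call:
creep_tool --plan '[0,0,0,0.1,0,0,0,0,0.25,0,0,0,0,0.4,0,0,0,0,0.55,0,0,0,0,0.65,0,0,0,0,0.65,0]'

```text
time_s: 15.5
tool_pos: [611.5, 196.2, 108.0]
eef_rot: [0.993, 0.122, 0.001, -0.0]
wrist_force: [-0.0, -0.6, 6.5]
width: 0.1
grip_force: 3.1
```

Call:
creep_tool --plan '[0,0,0,0.1,0,0,0,0,0.2,0,0,0,0,0.3,0,0,0,0,0.4,0,0,0,0,0.45,0,0,0,0,0.45,0]'

```text
time_s: 16.1
tool_pos: [611.6, 196.3, 99.2]
eef_rot: [0.993, 0.122, 0.001, -0.0]
wrist_force: [-1.7, -0.4, 7.1]
width: -0.1
grip_force: 3.5
```

In the tool's units: 3 mm is 0.15, 2 mm is 0.1.

Call:
creep_tool --plan '[0,0,0,0.05,0,0,0,0,0.1,0,0,0,0,0.15,0,0,0,0,0.15,0]'

```text
time_s: 16.5
tool_pos: [611.6, 196.3, 96.3]
eef_rot: [0.993, 0.122, 0.001, -0.0]
wrist_force: [-2.1, -0.5, 7.3]
width: 0.4
grip_force: 3.7
```

In the tool's units: 2 mm is 0.1, 1 mm is 0.05.

Call:
creep_tool --plan '[0,0,0,0.05,0,0,0,0,0.1,0,0,0,0,0.1,0]'

```text
time_s: 16.8
tool_pos: [611.6, 196.3, 94.3]
eef_rot: [0.993, 0.122, 0.001, -0.0]
wrist_force: [-2.0, -0.0, 8.2]
width: 0.2
grip_force: 3.8
```

Call:
creep_tool --plan '[0,0,0,0.05,0,0,0,0,0.05,0]'

```text
time_s: 17.0
tool_pos: [611.6, 196.3, 93.4]
eef_rot: [0.993, 0.122, 0.001, -0.0]
wrist_force: [-1.1, 0.3, 8.8]
width: 0.3
grip_force: 3.9
```

Call:
creep_tool --plan '[0,0,0,0.05,0,0,0,0,0.05,0]'

```text
time_s: 17.2
tool_pos: [611.7, 196.3, 92.6]
eef_rot: [0.993, 0.122, 0.002, -0.0]
wrist_force: [-2.2, -0.6, 8.8]
width: -0.1
grip_force: 4.3
```

In the tool's units: 1 mm is 0.05.

Call:
creep_tool --plan '[0,0,0,0.05,0,0,0,0,0.05,0]'

```text
time_s: 17.4
tool_pos: [611.9, 196.3, 92.5]
eef_rot: [0.993, 0.122, 0.002, -0.0]
wrist_force: [-4.0, -0.8, 13.6]
width: -0.1
grip_force: 6.8
```

Call:
creep_tool --plan '[0,0,0,0.05,0,0,0,0,0.05,0]'

```text
time_s: 17.6
tool_pos: [612.1, 196.4, 92.5]
eef_rot: [0.993, 0.122, 0.002, -0.0]
wrist_force: [-5.9, -0.0, 18.6]
width: -0.0
grip_force: 9.3
```

Firm stop at z 92.5 with 18.6 N. Backing straight up and checking.

In the tool's units: -120 mm is -6, -105 mm is -5.25.

Call:
creep_tool --plan '[0,0,0,-0.25,0,0,0,0,-0.75,0,0,0,0,-1.75,0,0,0,0,-3.5,0,0,0,0,-5.25,0,0,0,0,-6,0,0,0,0,-6,0,0,0,0,-6,0]'

```text
time_s: 18.4
tool_pos: [610.5, 196.0, 208.1]
eef_rot: [0.993, 0.122, 0.0, -0.0]
wrist_force: [-0.3, 0.1, 0.0]
width: -0.2
grip_force: 0.0
```

Run:
```python
from h import *
s=bot.sense();print(s['tool_pos'],s['wrist_force'])
snap('wrist','w6');snap('scene','s6')
for n,f in(('wrist','w6'),('scene','s6')):
    w=cloud(n,f);a=(w[...,:2]-[609.5,195.8])@np.array([[np.cos(.245),-np.sin(.245)],[np.sin(.245),np.cos(.245)]])
    m=(abs(a[...,0])<26)&(abs(a[...,1])<16);r=(abs(a[...,0])<30)&(abs(abs(a[...,1])-26.5)<2)&(w[...,2]>80);z=w[m][:,2];print(n,'top z',np.percentile(z,[5,50,95]),'rim',np.median(w[r][:,2]))
i=cv2.imread('pics/s6.png');cv2.imwrite('pics/fin.png',cv2.resize(i,(800,500)))
```

```text
[610.48309447 196.00515657 208.0746249 ] [-0.26777871  0.09510176  0.0011757 ]
wrist top z [103.1518049  277.07474155 298.26479595] rim 264.4852346068306
scene top z [102.60662742 108.22938697 315.14089015] rim 432.77874596067693
```

View pics/fin.png

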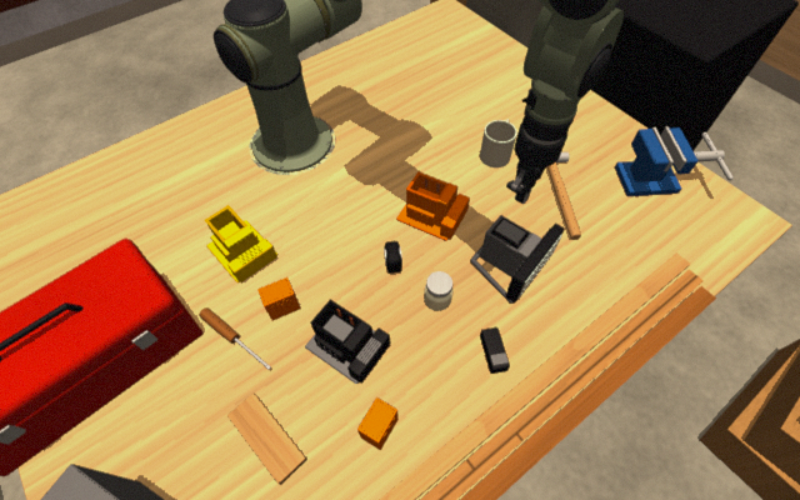

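The pack sits low in the lamp bay at (512,232), the charger is empty at (345,328), and the rest is unmoved. The height statistics included the gripper, so I'll redo them without it.

Run:
```python
from h import *
for n,f in(('wrist','w6'),('scene','s6')):
    w=cloud(n,f);a=(w[...,:2]-[609.5,195.8])@np.array([[np.cos(.245),-np.sin(.245)],[np.sin(.245),np.cos(.245)]])
    ok=(w[...,2]<140)&(w[...,2]>80);m=ok&(abs(a[...,0])<24)&(abs(a[...,1])<15);r=ok&(abs(a[...,0])<30)&(abs(abs(a[...,1])-28.5)<1)
    print(n,m.sum(),np.percentile(w[m][:,2],[5,50,95]),'rim',np.median(w[r][:,2]))
```

```text
wrist 2343 [102.29930856 103.35192242 104.48827898] rim 98.90252966021721
scene 179 [102.13889736 104.44880055 107.01455952] rim 93.41607856143071
```

The pack top is at z ≈ 103, about 10 mm above the stop and within 5 mm of the rim, so the catch is holding it. Handing in.

```bash
python3 -c "
from rig import bot;print(bot.sign_off())"
```

```text
the job is handed in; nothing more can be done
None
```

The battery pack is out of the charger and caught fully home in the lamp bay, its top about 3–4 mm above the rim; the robot is clear, nothing else appears to have moved, and the job was handed in at about 18.5 s (verdict not shown).

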